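# Clamp the tube block in its hold-down stand

## Task

Two identical screw clamps stand on the worktop; a micro tube block lies loose on the base of one of them and the other is empty. Turn the T-handle of the clamp with the block clockwise (seen from above) until you feel the resistance rise and the block is firmly clamped, but do not overtighten it (a little under a quarter turn is usually enough), then let go. Leave the block in its place and the empty clamp as it is.

Things in the scene. Friction and masses are not known exactly. Their poses are not given: they have to be found in the camera images.
- clamp_a: The clamp that holds the block: grey C-shaped stand fixed to the worktop; aluminium base 120 x 124 mm, 16 mm high, column at the back (+x), arm over the base, top 97 mm up; vertical screw 12 mm in front (-x) of the stand's middle. Origin: centre of its underside. It may be the left or the right stand; yaw up to 15 degrees.
- clamp_a_grip (a point): Middle of the steel bar of the loaded clamp's T-handle, on the screw axis, 138 mm above the worktop. Bar level, 72 mm long along the point's x, 12 mm wide along y, 14 mm high along z (up); below it only an 11 mm round stem, 34 mm long, down to the arm. Pinch it across its width from above. It turns in place and does not rise or fall.
- clamp_a_handle (a joint): Turn of the loaded clamp's T-handle, rad, clockwise from above; 0: bar along the stand's x; starts at 0 to 0.45. Lowers the sprung foot 6 mm/rad against an even friction of 0.24 N m and stays where left. Foot meets the block at about 0.9; from there resistance rises 0.18 N m and clamping force 30 N per rad. Firm: 1.25 to 1.85, best 1.5. Travel ends at 2.3, overtight.
- clamp_a_foot: The round pressure foot (26 mm across, rubber face) under the arm of the loaded clamp, which comes down on the block without turning. Origin: centre of its lower face.
- block_center (a point): Centre of the micro tube block, a solid 66 x 104 x 26 mm block with rows of small holes, lying loose on the loaded clamp's base (16 mm high) under the foot, its top 42 mm above the worktop; half-way up.
- block: The same block; origin at the centre of its underside.
- clamp_b_bar_end (a point): One end of the T-handle bar of the other, empty clamp (same shape and size, nothing on its base), 138 mm above the worktop. To be left as it is.

How it is judged:
At the end, for the whole second after the job is handed in: The foot of the loaded clamp presses the block with more than 8 N (handle at about 1.2 rad or more), the handle is at rest and the block lies within 15 mm of where it started (contact force between clamp_a_foot and block above 8 N and distance of block from where it was at the start of the episode below 0.015 m and velocity of joint clamp_a_handle between -0.05 and 0.05 rad/s); the robot touches nothing.
It fails at once if the block is overtightened: clamped with more than 35 N (handle past about 2 rad) (contact force between clamp_a_foot and block above 35 N).
It fails at once if the empty clamp's handle is turned: its bar end moves more than 12 mm (distance of clamp_b_bar_end from where it was at the start of the episode above 0.012 m).
It fails at once if the block is shifted more than 20 mm (distance of block from where it was at the start of the episode above 0.02 m).
It also fails if it takes over 35 s, if anything falls off the work surface, if the arm or the gripper's body presses on something with over 40 N, if the wrist force passes 120 N, or if a joint passes its speed limit or range.

## Robot

A 6-joint arm with a two-finger parallel gripper is mounted at the origin on a cart in front of the work surface, level with it; the furniture and walls round the work are solid. World frame = base frame: x ahead of the robot, y to its left, z up, the work surface at z = 0. Lengths are in m, angles in rad, forces in N, time in s.
With the tool pointing down it reaches from about 0.25 to 0.725 m from the base axis. Payload 4 kg.
Tool frame: the origin (TCP) lies midway between the tips of the shut fingers; the grasp point (between the pads) lies 19 mm behind it; x points along the fingers, y is the direction in which the jaws open and shut, and the axes are right-handed (so a half turn about x gives the same grasp; the last joint's range is limited). The gripper opens to 85 mm and grips with 20 to 120 N. Pads are 22 mm wide; open, the fingers measure 114 mm over their backs; the gripper's body (76 mm by 85 mm) begins 54 mm behind the grasp point. The pads swing forward as they close: fully open they stand 13 mm farther back than shut.
Start: joints at [1.176, 0.241, 0.005, 1.335, 0, 1.571], TCP at [0.192, 0.462, 0.231] pointing down, gripper open.
Joint ranges: [-2.72, 2.72], [-1.05, 1.87], [-1.09, 1.28], [-1.99, 2.15], [-1.42, 1.44], [-3.14, 3.14]. Speed limits (rad/s): [2.79, 2.79, 3.14, 3.14, 3.14, 3.14].

## Interface

Orientations are given as a unit quaternion [x, y, z, w].
In Python, from workcell import * gives the robot as it stands.
- The arm moves only by the tool play_rows, never from a script. Its argument "plan" is a list of rows, each a list of 7 numbers: the shift along the tool's x, y, z in mm, then the turn, a rotation vector about the tool's x, y, z in rad, then the closure, from -1 (fully open) to 1 (shut). In form: [[x, y, z, rx, ry, rz, grip], ...]. A call has 1 to 20 rows; each row shifts and turns the commanded pose from where the row before left it, along the tool's axes as they then stand; what a row does not reach is not made up. A row lasts 1/12 s, in which the tool goes at most 41.7 mm and 7.16 degrees, less where a joint would pass 70% of its speed; a pose out of reach is approached as far as the arm can. A call with a gripper value outside its range is refused whole. The fingers move at their own pace and stop on an object; the grip force is fixed at half the most. Time passes only in rows, so rows that do not move let the fingers close. It gives the time, the measured TCP pose, the force and the opening at its end, in the units of the state.
- get_obs(): the state, without advancing time (a new reading comes with each control period).
- camera(name): name is "scene" or "top" or "wrist"; returns a dict with "frame" (420x560x3 uint8, red, green, blue), "depth" (420x560 float32, m along the optical axis (not along the pixel's ray), 0 where there is no reading), "fx", "fy", "cx", "cy" (pixels), "camera_from_world" (4x4, takes a point from world to camera coordinates). Camera axes: x right, y up, looking along -z (the intrinsics and any distortion apply to the point x, -y, -z); pixel columns grow to the right and rows downward; lengths in m; the calibration is good to about 2 mm. A picture is of the moment at which its call begins.
- job_done(): hands the job in, once; it reports no verdict.
Trained networks look in a picture, given as the dict that the camera call returned (one of the last four; its "shot" number tells which), for a name from the list of things; names that differ only in an ending like _2 or _b are one class to them, and where a whole thing is asked for, a point or a joint stands for the part that bears it (a point fixed in the world has none). Each returns a list of dicts, best first, with "confidence" (0 to 1); they miss things now and then, are a little off and sometimes report something else, mostly with a low value. They report only what shows in the picture. A call takes as long as a camera call.
- search_frame(thing, picture): "centre" ([x, y, z] in m, in world coordinates, good to about 4 mm: the middle of the surface that is visible of it).
- pinpoint(thing, picture): "centre" ([x, y, z] in m, in world coordinates, good to about 4 mm: a listed point, or the origin of a listed thing).
The state is a dict: "clock": time; "joint_pos": joint angles; "joint_vel": joint speeds; "tau": joint torques, N m; "eef_pos": TCP position; "tool_rot": TCP orientation; "ft_force": force on the tool from outside, world axes, zero at the start; "ft_torque": the same for the moment, N m; "grip_width": finger opening in m.
Only numpy, scipy, OpenCV 4.12 (cv2) and the standard library are available. Lean on these libraries where they do the work, as an engineer would, in place of code of your own. Each camera call takes 0.05 s, during which the arm holds its last target. There are 200 camera calls.

## Working session

There is one attempt and no reset: what is moved stays moved. The work goes in short steps, Python scripts to look and compute and a tool call to move; the robot and the scene stay as the last step left them, time stands still between calls to the robot, and variables do not carry over. Pictures are saved under pics/ and viewed, about 8 in all and at most 12, crops included, and the job is handed in when it is done.

Besides the shell and the picture viewer there is one more tool, called after "Call:" as name(argument=value, ...), one argument or row to a line, values as JSON. play_rows: Moves the arm, as the interface text tells. Its arguments: {"type":"object","properties":{"plan":{"type":"array","items":{"type":"array","items":{"type":"number"}}}},"required":["plan"]}

```bash
mkdir -p pics
python3 - <<'E'
from workcell import *
import cv2,numpy as np
o=get_obs();print(o)
ims=[]
for n in("top","scene"):
    p=camera(n);ims.append(p["frame"])
    for t in("clamp_a_grip","block_center","clamp_a","clamp_b_bar_end"):
        print(n,t,[(np.round(d["centre"],3).tolist(),round(d["confidence"],2)) for d in pinpoint(t,p)[:4]])
    print([(np.round(d["centre"],3).tolist(),round(d["confidence"],2)) for d in search_frame("clamp_a_grip",p)[:4]])
    cv2.imwrite(f"pics/{n}1.png",p["frame"][...,::-1])
E
```

```text
{'clock': 0.0, 'joint_pos': array([1.17605172e+00, 2.41443174e-01, 3.72785082e-03, 1.33515723e+00,
       2.49392884e-05, 1.57078012e+00]), 'joint_vel': array([ 2.48458819e-04, -9.05740245e-04, -1.28442842e-03,  3.95533511e-04,
       -1.48437076e-03, -3.81174321e-05]), 'tau': array([ 7.20723947e-04, -3.72320473e+01,  2.52406043e+01,  1.70325249e-02,
        1.37929223e-04, -1.42405906e-06]), 'eef_pos': array([0.19204324, 0.46098385, 0.23039923]), 'tool_rot': array([ 0.13793516,  0.69353181, -0.13937132,  0.69322662]), 'ft_force': array([ 0.08343716,  0.60231721, -0.0398369 ]), 'ft_torque': array([-0.01866784, -0.01972932,  0.01555608]), 'grip_width': 0.08496189169162838}
top clamp_a_grip [([0.508, -0.036, 0.14], 0.49), ([0.504, -0.041, 0.029], 0.38)]
top block_center [([0.504, -0.04, 0.028], 0.66)]
top clamp_a [([0.52, -0.034, 0.001], 0.72)]
top clamp_b_bar_end [([0.524, -0.328, 0.136], 0.71), ([0.506, -0.042, 0.016], 0.27)]
[([0.504, -0.044, 0.147], 0.53)]
scene clamp_a_grip [([0.506, -0.035, 0.138], 0.81)]
scene block_center [([0.501, -0.042, 0.03], 0.95), ([0.507, -0.032, 0.136], 0.58)]
scene clamp_a [([0.521, -0.032, -0.002], 0.55)]
scene clamp_b_bar_end [([0.528, -0.33, 0.136], 0.53)]
[([0.504, -0.032, 0.141], 0.69)]
```

View pics/top1.png

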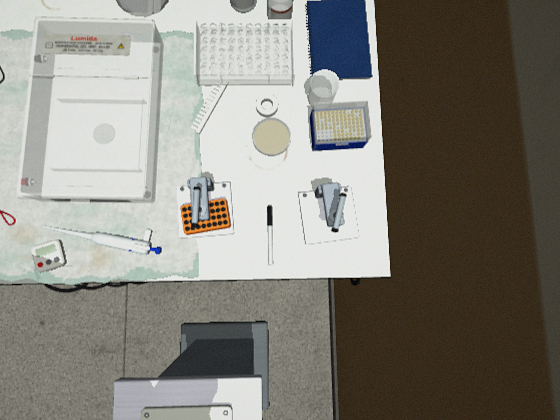

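View pics/scene1.png

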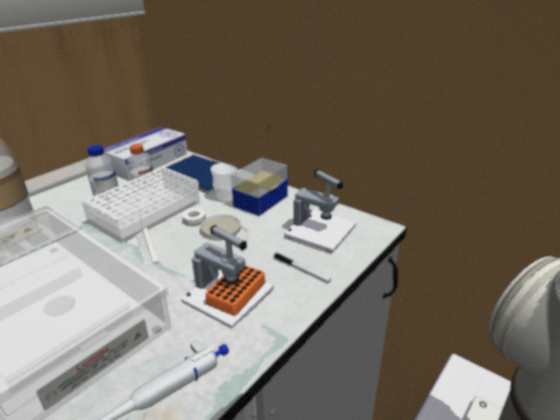

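The loaded clamp is the left one (top view, about (203,200)), with its bar roughly along x. The empty one is at about (335,205). Next I measure the bar and stand directions from depth.

```bash
cat > h.py <<'E'
from workcell import *
import cv2,numpy as np
def cloud(p):
    d=p["depth"];v,u=np.nonzero(d>0);z=d[v,u]
    c=np.c_[(u-p["cx"])/p["fx"]*z,-(v-p["cy"])/p["fy"]*z,-z,np.ones(len(z))]
    return (c@np.linalg.inv(p["camera_from_world"]).T)[:,:3],p["frame"][v,u].astype(int)
def rect(q):
    r=cv2.minAreaRect((q[:,:2]*1000).astype(np.float32));b=cv2.boxPoints(r)
    e=[b[1]-b[0],b[2]-b[1]];e.sort(key=lambda a:-np.linalg.norm(a))
    return np.round(r[0],1),[round(float(np.linalg.norm(a)),1) for a in e],round(float((np.degrees(np.arctan2(e[0][1],e[0][0]))+90)%180-90),1),len(q)
def near(P,c,r): return np.hypot(P[:,0]-c[0],P[:,1]-c[1])<r
E
python3 - <<'E'
from h import *
for n in("top","scene"):
    p=camera(n);P,C=cloud(p);c=(.507,-.036)
    m=near(P,c,.06)
    b=m&(P[:,2]>.128)&(P[:,2]<.155); print(n,"bar",rect(P[b]),P[b,2].max())
    a=near(P,c,.1)&(P[:,2]>.075)&(P[:,2]<.105); print("arm",rect(P[a]))
    g=near(P,c,.12)&(C[:,0]>150)&(C[:,2]<80)&(P[:,2]>.035)&(P[:,2]<.05);print("block",rect(P[g]))
    g=near(P,c,.12)&(P[:,2]>.012)&(P[:,2]<.022);print("base",rect(P[g]))
E
```

```text
top bar (array([507.2, -35.2]), [79.2, 13.1], -2.9, 271) 0.1487723232241156
arm (array([533.4, -29.6]), [93.2, 49.8], -0.5, 579)
block (array([501.1, -38.2]), [101.6, 62.3], -80.5, 519)
base (array([519.8, -33.8]), [124.2, 119.8], -86.0, 1058)
scene bar (array([505.6, -32.2]), [79.6, 13.8], -2.6, 376) 0.14788619975187922
arm (array([531.3, -26.8]), [92.3, 45.3], 3.1, 960)
block (array([498.7, -34.4]), [97.8, 61.2], -81.0, 603)
base (array([518.6, -31.9]), [125.1, 121.5], -85.6, 1227)
```

```bash
cat >> h.py <<'E'
from scipy.spatial.transform import Rotation as R
def tool(target,ang=None):
    o=get_obs();M=R.from_quat(o["tool_rot"]).as_matrix()
    print("pos",o["eef_pos"].round(4),"shift mm",(M.T@(np.array(target)-o["eef_pos"])*1000).round(1),"\n",M.round(3),"\nyaw of tool y",np.degrees(np.arctan2(M[1,1],M[0,1])).round(1),"j",o["joint_pos"].round(2),"t",o["clock"],"ft",o["ft_force"].round(1),o["ft_torque"].round(2),"w",round(o["grip_width"],4))
E
python3 -c "
from h import *
tool([.3,.2,.26]);tool([.3,-.03,.26]);tool([.507,-.034,.22])"
```

```text
pos [0.1923 0.4616 0.2313] shift mm [ -28.7 -200.   200. ] 
 [[ 0.     0.385  0.923]
 [ 0.     0.923 -0.385]
 [-1.     0.     0.   ]] 
yaw of tool y 67.4 j [ 1.18  0.24  0.01  1.34 -0.    1.57] t 0.7 ft [ 0.1  0.1 -0.3] [-0.04 -0.02 -0.  ] w 0.0855
pos [0.1923 0.4616 0.2313] shift mm [ -28.7 -412.3  288.5] 
 [[ 0.     0.385  0.923]
 [ 0.     0.923 -0.385]
 [-1.     0.     0.   ]] 
yaw of tool y 67.4 j [ 1.18  0.24  0.01  1.34 -0.    1.57] t 0.7 ft [ 0.1  0.1 -0.3] [-0.04 -0.02 -0.  ] w 0.0855
pos [0.1923 0.4616 0.2313] shift mm [  11.3 -336.4  481.1] 
 [[ 0.     0.385  0.923]
 [ 0.     0.923 -0.385]
 [-1.     0.     0.   ]] 
yaw of tool y 67.4 j [ 1.18  0.24  0.01  1.34 -0.    1.57] t 0.7 ft [ 0.1  0.1 -0.3] [-0.04 -0.02 -0.  ] w 0.0855
```

Call:
play_rows(
  plan=[
    [0,0,0,-0.115,0,0,-1],
    [0,0,0,-0.115,0,0,-1],
    [0,0,0,-0.115,0,0,-1],
    [0,-30,6,0,0,0,-1],
    [0,-30,6,0,0,0,-1],
    [0,-30,6,0,0,0,-1],
    [0,-30,6,0,0,0,-1],
    [0,-30,6,0,0,0,-1],
    [0,-30,6,0,0,0,-1],
    [0,-30,6,0,0,0,-1],
    [0,-30,6,0,0,0,-1],
    [0,-30,6,0,0,0,-1],
    [0,-30,6,0,0,0,-1],
    [0,-30,6,0,0,0,-1],
    [0,-30,6,0,0,0,-1],
    [0,-30,6,0,0,0,-1],
    [0,-30,6,0,0,0,-1],
    [0,-30,6,0,0,0,-1],
    [0,-30,6,0,0,0,-1],
  ],
)

```text
clock: 2.28
eef_pos: [0.2642, -0.0241, 0.2317]
tool_rot: [0.018, 0.706, -0.018, 0.708]
ft_force: [0.6, 0.0, -0.2]
grip_width: 0.0851
```

Call:
play_rows(
  plan=[
    [0,0,24,0,0,0,-1],
    [0,0,24,0,0,0,-1],
    [0,0,24,0,0,0,-1],
    [0,0,24,0,0,0,-1],
    [0,0,24,0,0,0,-1],
    [0,0,24,0,0,0,-1],
    [0,0,24,0,0,0,-1],
    [0,0,24,0,0,0,-1],
    [0,0,24,0,0,0,-1],
    [0,0,20,0,0,0,-1],
    [0,0,0,0,0,0,-1],
    [0,0,0,0,0,0,-1],
  ],
)

```text
clock: 3.28
eef_pos: [0.5004, -0.0344, 0.2307]
tool_rot: [0.018, 0.707, -0.018, 0.706]
ft_force: [-0.2, -0.9, -1.3]
grip_width: 0.0858
```

Run:
```python
from h import *
p=camera("wrist");cv2.imwrite("pics/w1.png",p["frame"][...,::-1])
P,C=cloud(p);b=near(P,(.507,-.034),.06)&(P[:,2]>.128)&(P[:,2]<.155)
print("bar",b.sum()and rect(P[b]));print([(d["centre"],d["confidence"]) for d in pinpoint("clamp_a_grip",p)[:2]])
tool([.507,-.034,.119])
```

```text
bar (array([506.5, -36.5]), [79.5, 13.7], -2.9, 1892)
[([0.5071, -0.0353, 0.1428], 0.95)]
pos [ 0.4992 -0.0343  0.2311] shift mm [112.1   0.7   7.9] 
 [[-0.001  0.05   0.999]
 [ 0.     0.999 -0.05 ]
 [-1.    -0.    -0.001]] 
yaw of tool y 87.1 j [-0.07  0.24  0.01  1.34 -0.   -0.02] t 3.3833 ft [ 0.2  0.3 -0.8] [ 0.03  0.   -0.05] w 0.0854
```

View pics/w1.png

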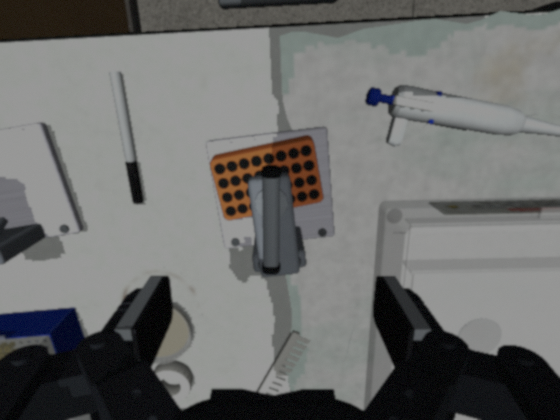

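The wrist view shows the bar between the jaws, at about (272,220) and aligned with them. Wrist, top and network agree to within 3 mm, so I go down and close.

Call:
play_rows(
  plan=[
    [0,0,8,0,0,0,-1],
    [18,0,0,0,0,0,-1],
    [18,0,0,0,0,0,-1],
    [18,0,0,0,0,0,-1],
    [18,0,0,0,0,0,-1],
    [15,0,0,0,0,0,-1],
    [13,0,0,0,0,0,-1],
    [12,0,0,0,0,0,-1],
    [0,0,0,0,0,0,-0.4],
    [0,0,0,0,0,0,0],
    [0,0,0,0,0,0,0.4],
    [0,0,0,0,0,0,0.7],
    [0,0,0,0,0,0,1],
    [0,0,0,0,0,0,1],
    [0,0,0,0,0,0,1],
    [0,0,0,0,0,0,1],
    [0,0,0,0,0,0,1],
  ],
)

```text
clock: 4.8
eef_pos: [0.5085, -0.036, 0.1203]
tool_rot: [0.017, 0.706, -0.019, 0.707]
ft_force: [-2.1, -5.1, 5.2]
grip_width: 0.011
```

```bash
python3 -c "
from h import *
tool([.507,-.035,.119])"
```

```text
pos [ 0.5085 -0.036   0.1203] shift mm [ 1.3  0.9 -1.5] 
 [[ 0.002  0.051  0.999]
 [-0.002  0.999 -0.051]
 [-1.    -0.002  0.002]] 
yaw of tool y 87.1 j [-0.07  0.33 -0.17  1.07 -0.   -0.02] t 4.8 ft [-2.1 -5.1  5.2] [-1.    0.25  0.02] w 0.011
```

Gripped: the opening is 11 mm and the forces are small. I turn clockwise (+ about tool x) in stages.

Call:
play_rows(
  plan=[
    [0,0,0,0.08,0,0,1],
    [0,0,0,0.08,0,0,1],
    [0,0,0,0.08,0,0,1],
    [0,0,0,0.08,0,0,1],
    [0,0,0,0.08,0,0,1],
  ],
)

```text
clock: 5.22
eef_pos: [0.5084, -0.0366, 0.1203]
tool_rot: [0.158, 0.688, -0.16, 0.69]
ft_force: [-1.0, -7.1, 6.1]
grip_width: 0.0111
```

```bash
python3 -c "
from h import *
tool([.507,-.035,.119])"
```

```text
pos [ 0.5084 -0.0366  0.1203] shift mm [ 1.3  0.8 -1.9] 
 [[ 0.001  0.439  0.899]
 [-0.004  0.899 -0.439]
 [-1.    -0.003  0.003]] 
yaw of tool y 64.0 j [-0.07  0.33 -0.17  1.07 -0.    0.38] t 5.2167 ft [-1.  -7.1  6.1] [-1.42  0.42  0.29] w 0.0111
```

Call:
play_rows(
  plan=[
    [0,0,0,0.08,0,0,1],
    [0,0,0,0.08,0,0,1],
    [0,0,0,0.08,0,0,1],
    [0,0,0,0.08,0,0,1],
    [0,0,0,0.08,0,0,1],
  ],
)

```text
clock: 5.63
eef_pos: [0.508, -0.0371, 0.1203]
tool_rot: [0.292, 0.643, -0.295, 0.644]
ft_force: [-3.1, -8.9, 8.0]
grip_width: 0.0106
```

```bash
python3 -c "
from h import *
tool([.507,-.035,.119])"
```

```text
pos [ 0.508  -0.0371  0.1203] shift mm [ 1.3  0.7 -2.2] 
 [[ 0.001  0.754  0.656]
 [-0.005  0.656 -0.754]
 [-1.    -0.003  0.004]] 
yaw of tool y 41.0 j [-0.07  0.33 -0.17  1.07 -0.    0.78] t 5.6333 ft [-3.1 -8.9  8. ] [-1.65  0.61  0.29] w 0.0106
```

Call:
play_rows(
  plan=[
    [0,0,0,0.08,0,0,1],
    [0,0,0,0.08,0,0,1],
    [0,0,0,0.08,0,0,1],
    [0,0,0,0.08,0,0,1],
  ],
)

```text
clock: 5.97
eef_pos: [0.5075, -0.0374, 0.1203]
tool_rot: [0.39, 0.588, -0.394, 0.59]
ft_force: [-3.5, -8.9, 7.7]
grip_width: 0.0112
```

```bash
python3 -c "
from h import *
tool([.507,-.035,.119])"
```

```text
pos [ 0.5075 -0.0374  0.1203] shift mm [ 1.3  0.4 -2.4] 
 [[-0.     0.923  0.386]
 [-0.005  0.386 -0.923]
 [-1.    -0.002  0.005]] 
yaw of tool y 22.7 j [-0.07  0.33 -0.17  1.07 -0.01  1.1 ] t 5.9667 ft [-3.5 -8.9  7.7] [-1.8   0.81  0.37] w 0.0112
```

The moment rose from 0.29 to 0.37 N m, so the foot has met the block (handle at about 1.24). The remaining turn is about 0.26 rad.

Call:
play_rows(
  plan=[
    [0,0,0,0.07,0,0,1],
    [0,0,0,0.07,0,0,1],
    [0,0,0,0.06,0,0,1],
    [0,0,0,0.06,0,0,1],
    [0,0,0,0,0,0,1],
    [0,0,0,0,0,0,1],
  ],
)

```text
clock: 6.47
eef_pos: [0.5071, -0.0375, 0.1203]
tool_rot: [0.462, 0.532, -0.466, 0.535]
ft_force: [-4.6, -9.6, 8.3]
grip_width: 0.0109
```

```bash
python3 -c "
from h import *
tool([.507,-.035,.119])"
```

```text
pos [ 0.5071 -0.0375  0.1203] shift mm [ 1.3  0.2 -2.5] 
 [[-0.001  0.99   0.139]
 [-0.006  0.139 -0.99 ]
 [-1.    -0.002  0.005]] 
yaw of tool y 8.0 j [-0.07  0.33 -0.17  1.07 -0.01  1.36] t 6.4667 ft [-4.6 -9.6  8.3] [-1.85  0.96  0.02] w 0.0109
```

Call:
play_rows(
  plan=[
    [0,0,0,0,0,0,0.6],
    [0,0,0,0,0,0,0.2],
    [0,0,0,0,0,0,-0.3],
    [0,0,0,0,0,0,-1],
    [0,0,0,0,0,0,-1],
    [0,0,0,0,0,0,-1],
    [0,0,0,0,0,0,-1],
    [-10,0,0,0,0,0,-1],
    [-15,0,0,0,0,0,-1],
    [-20,0,0,0,0,0,-1],
    [-20,0,0,0,0,0,-1],
    [-20,0,0,0,0,0,-1],
    [-20,0,0,0,0,0,-1],
    [-5,0,0,0,0,0,-1],
    [0,0,0,0,0,0,-1],
    [0,0,0,0,0,0,-1],
  ],
)

```text
clock: 7.8
eef_pos: [0.5079, -0.0348, 0.2291]
tool_rot: [0.464, 0.534, -0.463, 0.534]
ft_force: [-1.2, -0.4, 0.7]
grip_width: 0.0851
```

Run:
```python
from h import *
tool([.507,-.035,.119])
for n in("wrist","scene"):
    p=camera(n);P,C=cloud(p);c=(.507,-.036)
    cv2.imwrite(f"pics/{n}2.png",p["frame"][...,::-1])
    b=near(P,c,.05)&(P[:,2]>.128)&(P[:,2]<.155);print(n,"bar",rect(P[b]))
    g=near(P,c,.12)&(C[:,0]>150)&(C[:,2]<80)&(P[:,2]>.035)&(P[:,2]<.05);print("block",rect(P[g]))
    g=near(P,c,.12)&(P[:,2]>.012)&(P[:,2]<.022);print("base",rect(P[g]))
    print([(d["centre"],d["confidence"]) for t in("block_center","clamp_b_bar_end") for d in pinpoint(t,p)[:1]])
```

```text
pos [ 0.5079 -0.0348  0.2291] shift mm [ 1.101e+02 -9.000e-01  1.000e-01] 
 [[ 0.     0.99   0.141]
 [ 0.     0.141 -0.99 ]
 [-1.     0.    -0.   ]] 
yaw of tool y 8.1 j [-0.07  0.26  0.02  1.34  0.    1.36] t 7.8 ft [-1.2 -0.4  0.7] [-0.04 -0.02 -0.04] w 0.0851
wrist bar (array([507.1, -36.2]), [79.4, 13.5], -82.0, 1952)
block (array([504., -60.]), [60.8, 59.1], 9.6, 325)
base (array([514.4, -14.9]), [175.9, 131.9], -79.9, 4651)
[([0.4974, -0.0402, 0.0315], 0.79)]
scene bar (array([506.5, -32.6]), [79.7, 13.6], -82.3, 370)
block (array([490.1, -55. ]), [58.9, 37.2], -81.0, 249)
base (array([519.1, -32.2]), [125.6, 121.9], -86.0, 1225)
[([0.5052, -0.0412, 0.0307], 0.84), ([0.5252, -0.3289, 0.1373], 0.57)]
```

View pics/scene2.png

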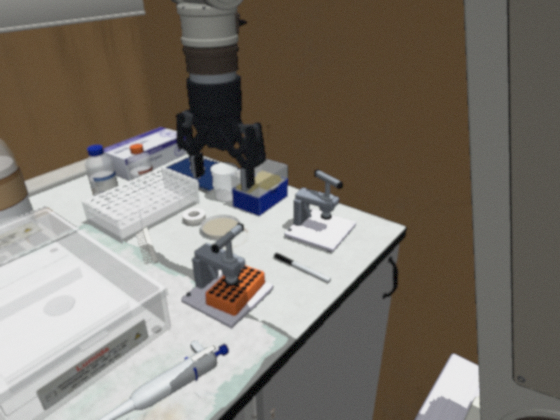

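The bar sits at −82° with the stand at +4°, so the handle is at about 1.50 rad. The block is in place at (240,285), the gripper is clear above, and the empty clamp is unchanged at (320,190). I hand it in.

```bash
python3 -c "
from workcell import *
print(job_done())"
```

```text
the job is handed in; nothing more can be done
None
```

I turned the handle of the loaded clamp (the left one) clockwise in one grip, from about 0.12 to about 1.50 rad. I then opened the gripper, backed straight up about 109 mm and handed the job in at about 8 s.

**Tightening:** the turning moment rose from 0.29 to 0.37 N m at about 1.24 rad, where the foot was already on the block. It read 0.02 N m once I stopped turning, so I judged the final angle from the pictures.

**Last checks:**
- **Handle:** the wrist and scene cameras put the bar at −82.0° and −82.3°. With the stand at about +4°, that gives about 1.50 rad, which by the given 30 N per rad is about 18 N of clamping. I did not measure the clamping force itself.
- **Empty clamp:** the network put its bar end within about 3 mm of where it started, which is within measurement error.
- **Block:** the network put its centre within about 4–7 mm of the first look, also near its error. My colour-mask outline of the block failed in both last pictures and was not used: the measured patches were far too small, probably from gripper shadow. The scene picture shows the block in its place.
- **Gripper:** open and clear of the clamp, with the force reading near zero.

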